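Put the snap gauges back in their rack

ROBOT

A 7-joint arm with a two-finger parallel gripper is mounted at the origin on the work surface. World frame = base frame: x ahead of the robot, y to its left, z up, the work surface at z = 0. Lengths are in m, angles in rad, forces in N, time in s.
With the tool pointing down it reaches from about 0.4 to 0.85 m from the base axis. Payload 10.4 kg.
Tool frame: the origin (TCP) lies at the very end of the fingers, on their centre line; the grasp point (between the pads) lies 19 mm behind it (manip.grip_point_offset is the distance from the TCP to the grasp point, in m); z points along the fingers, y is the line along which they close (so a half turn about z gives the same grasp; the last joint's range is limited). The gripper opens to 85 mm and grips with 20 to 120 N. Pads are 22 mm wide; open, the fingers measure 114 mm over their backs; the gripper's body (76 mm by 85 mm) begins 54 mm behind the grasp point. The pads swing forward as they close: fully open they stand 13 mm farther back than shut.
Start: joints at [-1.146, 0.332, -0.065, 1.46, 0.022, 1.35, -0.088], TCP at [0.271, 0.563, 0.231] pointing down, gripper open.
Joint ranges: [-2.6, 2.6], [-0.5, 2.12], [-1.47, 1.34], [0.16, 2.42], [-1.27, 4.41], [0.06, 2.06], [-2.6, 2.6]. Speed limits (rad/s): [2.22, 2.22, 2.79, 2.79, 3.14, 3.14, 3.14].

INTERFACE

Orientations are given as a unit quaternion [x, y, z, w].
In Python, from workcell import manip gives the robot as it stands. The module is installed in compiled form; this text tells all that it offers.
- The arm moves only by the tool step_arm, never from a script. Its argument "moves" is a list of rows, each a list of 7 numbers: the closure, from 0 (fully open) to 1 (shut), then the shift along the world's x, y, z in mm, then the turn, a rotation vector about the world's x, y, z in rad. In form: [[grip, tx, ty, tz, ax, ay, az], ...]. A call has 1 to 10 rows; each row is the pose to reach, as a shift and turn from the pose commanded when the call began; what a row does not reach only later rows make up. A row lasts 1/10 s, in which the tool goes at most 50 mm and 8.59 degrees, less where a joint would pass 70% of its speed; a pose out of reach is approached as far as the arm can. A call with a gripper value outside its range is refused whole. The fingers move at their own pace and stop on an object; "grip_force" is the grip in N (left out, the last holds). Time passes only in rows, so rows that repeat a pose let the fingers close. It gives the time, the measured TCP pose, the force, the opening and the grip force at its end, in the units of the state.
- manip.get_obs(): the state, without advancing time (a new reading comes with each control period).
- manip.camera(name): name is "scene" or "top"; returns a dict with "image" (400x640x3 uint8, blue, green, red), "K" (3x3 intrinsics, pixels), "rvec" (rotation vector, rad) and "tvec" (3), from world to camera coordinates, as OpenCV has them. Camera axes: x right, y down, z forward; pixel columns grow to the right and rows downward; lengths in m; the calibration is good to about 2 mm. A picture is of the moment at which its call begins. There is no depth.
- manip.hand_in(): hands the job in; it is judged then, once.
The state is a dict: "clock": time; "joint_pos": joint angles; "joint_velocities": joint speeds; "tau": joint torques, N m; "position": TCP position; "ee_rot": TCP orientation; "ft_force": force on the tool from outside, world axes, zero at the start; "torque": the same for the moment, N m; "grip_width": opening from 0.0 (shut) to 1.0 (fully open); "grasp_force": force on a finger pad.
Only numpy, scipy, OpenCV 4.12 (cv2) and the standard library are available. Lean on these libraries where they do the work, as an engineer would, in place of code of your own. Each camera call takes 0.05 s, during which the arm holds its last target. There are 200 camera calls.

TASK

The two snap gauges in use, a large and a small one, are leaning on the sloping rest. Put each back into the empty pocket of the wooden gauge rack that fits its size, standing upright on its jaws with the grip on top and right down on the pocket floor. Lower them, never drop or topple them, and leave the two gauges already in the rack, the bearing and the marker where they are.

Things in the scene. Friction and masses are not known exactly. Their poses are not given: they have to be found in the camera images.
- gauge_large: C-shaped snap gauge of 12 mm steel plate, gap downwards, 100 mm wide, 104 mm tall, about 0.45 kg, mass centre 55 mm up its centreline. Origin midway between the ends of its two jaws (feet), mid-thickness; x through the thickness, y along the width, z from feet to bow; alike turned half round. Starts on the rest, z 30 deg off vertical; large and small in either place, 122-150 mm apart.
- large_top (a point): Top of the large gauge's bow on its centreline, 104 mm above the gauge's origin along its z; axes as the gauge's. From 4 to 20 mm below it both faces carry black plastic grips, 16 mm thick over both: pinch it here, across the thickness (gauge x).
- gauge_small: C-shaped snap gauge of 12 mm steel plate, gap downwards, 80 mm wide, 84 mm tall, about 0.29 kg, mass centre 45 mm up its centreline. Origin midway between the ends of its two jaws (feet), mid-thickness; x through the thickness, y along the width, z from feet to bow; alike turned half round. Starts on the rest, z 30 deg off vertical; large and small in either place, 122-150 mm apart.
- small_top (a point): Top of the small gauge's bow on its centreline, 84 mm above the gauge's origin along its z; axes as the gauge's. From 4 to 16 mm below it both faces carry black plastic grips, 16 mm thick over both: pinch it here, across the thickness (gauge x).
- rest: Grey steel easel fixed to the bench, 280 mm long (y). Its back plate leans 30 deg, top towards its -x, the robot's side, and ends 46 mm up the slope (54 mm above the bench), so the bows stand free above it. The gauges stand on its +x side on a ledge square to it, 20 mm deep with a 10 mm lip, y along the rest's y. Origin: on the bench, 14 mm under the inner corner of the ledge, mid-length.
- rack: Beech block fixed to the bench, 212 (x) by 124 (y) by 52 mm high; origin under its centre. Four pockets open on top, each 15.5 mm wide (x), 40 mm deep, 8 mm longer (y) than its gauge: at x = -78 mm (108 long, for the large gauge, empty), -26 (98, occupied), +26 (88, for the small gauge, empty), +78 (74, occupied). A seated gauge has its x along the rack's x.
- slot_large (a point): Centre of the floor of the empty 108 mm long pocket, 12 mm above the bench, 40 mm below the pocket's mouth; axes as the rack's.
- slot_small (a point): Centre of the floor of the empty 88 mm long pocket, 12 mm above the bench, 40 mm below the pocket's mouth; axes as the rack's.
- gauge_medium: Bystander: a like snap gauge, 90 mm wide, 94 mm tall, 16 mm thick over the grips, standing loose in the rack's second pocket, between the two empty ones. Origin between its feet, as the others.
- gauge_tiny: Bystander: a like snap gauge, 66 mm wide, 70 mm tall, standing loose in the rack's fourth pocket, beside the small gauge's pocket. Origin between its feet, as the others.
- bearing: Bystander: ball bearing lying flat on the bench beyond the work, 80 mm outside diameter, 18 mm high. Origin: centre of its underside.
- marker: Bystander: orange marker pen lying on the bench beyond the work, 130 mm long, 14 mm high. Origin: on the bench under its middle.
Mind the look-alikes: they are no part of the job. Several things have the shape of the rack; the one meant has the colours described above.

How it is judged:
At the end, for the whole second after the job is handed in: Both gauges stand at rest in the pockets made for them: feet within 4 mm of the pocket floor's height and within 4 mm (across the pocket) and 7 mm (along it) of its centre, z axis within 0.13 rad of vertical, lined up with the pocket within 0.15 rad, either way round (x of gauge_large in the frame of slot_large between -0.004 and 0.004 m and y of gauge_large in the frame of slot_large between -0.007 and 0.007 m and z of gauge_large in the frame of slot_large between -0.004 and 0.004 m and angle between each of gauge_large, gauge_small's own z axis and vertical below 0.13 rad and angle between the x axis of each of gauge_large, gauge_small and the x axis of rack, either way round below 0.15 rad and linear speed of each of gauge_large, gauge_small below 0.02 m/s and angular speed of each of gauge_large, gauge_small below 0.2 rad/s and x of gauge_small in the frame of slot_small between -0.004 and 0.004 m and y of gauge_small in the frame of slot_small between -0.007 and 0.007 m and z of gauge_small in the frame of slot_small between -0.004 and 0.004 m); the robot touches nothing.
It fails at once if a gauge is dropped into its pocket (moves faster than 0.6 m/s with its jaws in the pocket) ((z of gauge_large in the frame of slot_large below 0.035 m and horizontal distance between gauge_large and slot_large below 0.03 m and linear speed of gauge_large above 0.6 m/s) or (z of gauge_small in the frame of slot_small below 0.035 m and horizontal distance between gauge_small and slot_small below 0.03 m and linear speed of gauge_small above 0.6 m/s)).
It fails at once if a gauge is toppled (over 1.2 rad from upright) (angle between any of gauge_large, gauge_small's own z axis and vertical above 1.2 rad).
It fails at once if a gauge already in the rack is pulled or knocked out of place (over 12 mm) (distance of any of gauge_medium, gauge_tiny from where it was at the start of the episode above 0.012 m).
It fails at once if the bearing or the marker is pushed away (over 20 mm) (distance of any of bearing, marker from where it was at the start of the episode above 0.02 m).
It also fails if it takes over 61 s, if anything falls off the work surface, if the arm or the gripper's body presses on something with over 40 N, if the wrist force passes 120 N, or if a joint passes its speed limit or range.

## Working session

There is one attempt and no reset: what is moved stays moved. The work goes in short steps, Python scripts to look and compute and a tool call to move; the robot and the scene stay as the last step left them, time stands still between calls to the robot, and variables do not carry over. Pictures are saved under pics/ and viewed, at most 10 in all, crops included, and the job is handed in when it is done.

Besides the shell and the picture viewer there is one more tool, called after "Request:" in YAML: its name, and indented under it one key for each argument. step_arm: Moves the arm, as the interface text tells. Its arguments: {"type":"object","properties":{"moves":{"type":"array","items":{"type":"array","items":{"type":"number"}}},"grip_force":{"type":"number"}},"required":["moves"]}

```bash
mkdir -p pics
cat > h.py <<'E'
import numpy as np, cv2
from workcell import manip
from scipy.spatial.transform import Rotation as R
def cam(n):
    c=manip.camera(n); c['R']=cv2.Rodrigues(np.array(c['rvec'],float))[0]; c['t']=np.array(c['tvec'],float).ravel(); c['K']=np.array(c['K']); return c
def ray(c,p):
    d=c['R'].T@np.linalg.inv(c['K'])@np.array([p[0],p[1],1.]); o=-c['R'].T@c['t']; return o,d
def onz(c,p,z):
    o,d=ray(c,p); return o+d*(z-o[2])/d[2]
def proj(c,P):
    q=c['K']@(c['R']@np.array(P,float)+c['t']); return q[:2]/q[2]
def tri(c1,p1,c2,p2):
    o1,d1=ray(c1,p1);o2,d2=ray(c2,p2)
    s=np.linalg.lstsq(np.c_[d1,-d2],o2-o1,rcond=None)[0]
    a=o1+d1*s[0];b=o2+d2*s[1]; return (a+b)/2,np.linalg.norm(a-b)
E
python3 - <<'E'
from h import *
for n in("scene","top"):
    c=cam(n); cv2.imwrite(f'pics/{n}0.png',c['image']); print(n,c['K'].ravel(),-c['R'].T@c['t'],c['R'][2])
o=manip.get_obs(); print(o['clock'],o['position'],R.from_quat(o['ee_rot']).as_matrix(),manip.grip_point_offset)
E
```

```text
scene [368.73132048   0.         316.52668865   0.         368.73132048
 200.38361246   0.           0.           1.        ] [ 1.27753582 -0.27553832  0.59382702] [-0.77118045  0.24818601 -0.58624604]
top [387.24116693   0.         311.63279761   0.         387.24116693
 196.99030119   0.           0.           1.        ] [ 0.39870396 -0.06429686  1.10471719] [ 0.21088121 -0.00858048 -0.97747404]
0.1 [0.27041913 0.5630784  0.23062893] [[-9.01441937e-01  4.32899713e-01 -5.23218827e-04]
 [ 4.32900028e-01  9.01441199e-01 -1.15352407e-03]
 [-2.77092311e-05 -1.26633641e-03 -9.99999198e-01]] 0.0187
```

View pics/scene0.png

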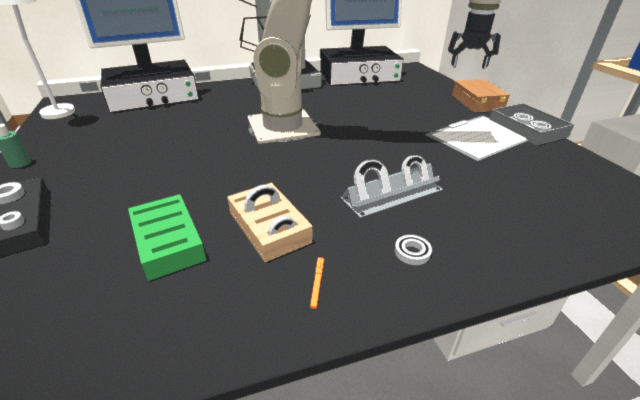

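View pics/top0.png

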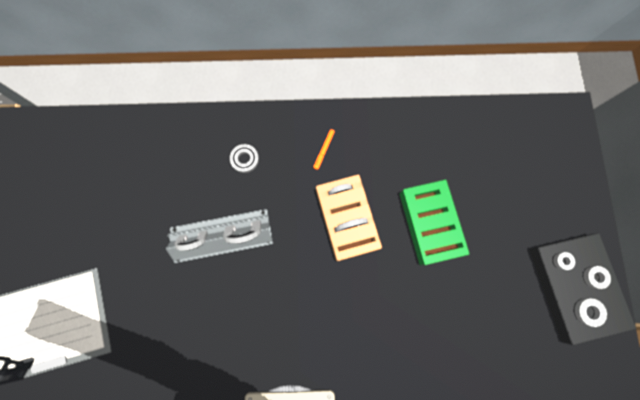

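The wooden rack is at scene (270,220) and top (348,218). On the rest, the large gauge is at scene (372,178) and top (241,234), and the small one is at scene (415,170) and top (188,241). Next I'll enlarge crops to pick features.

Run:
```python
from h import *
a=cv2.imread('pics/scene0.png')[145:265,220:450]; b=cv2.imread('pics/top0.png')[165:270,160:390]
cv2.imwrite('pics/z1.png',cv2.resize(a,None,fx=3.47,fy=3.47,interpolation=cv2.INTER_CUBIC))
cv2.imwrite('pics/z2.png',cv2.resize(b,None,fx=3.47,fy=3.47,interpolation=cv2.INTER_CUBIC))
```

```text
(no output)
```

View pics/z1.png

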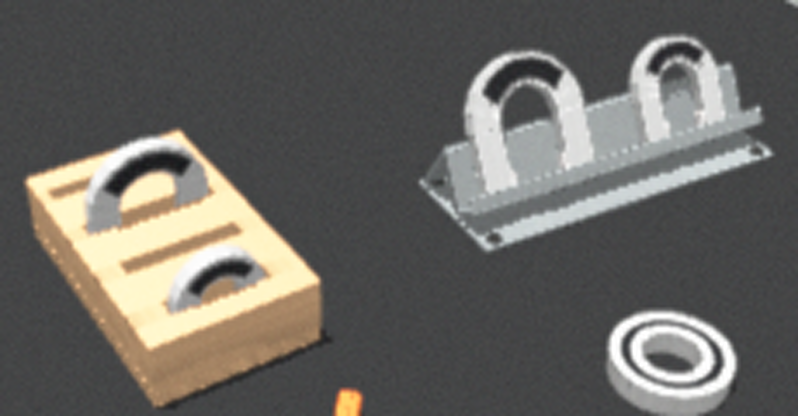

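View pics/z2.png

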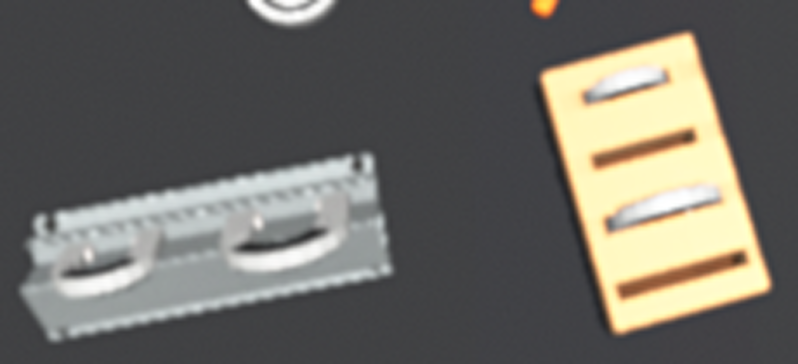

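The crops show the empty 108 mm pocket at the robot end of the rack, and the empty 88 mm pocket between the medium and tiny gauges. The large gauge is on the rest at the rack's side, and the small one is at the far end. Now I'll measure them.

```bash
cat > meas.py <<'E'
from h import *
def rack(c):
    h=cv2.cvtColor(c['image'],cv2.COLOR_BGR2HSV); m=cv2.inRange(h,(10,30,200),(30,170,255))
    m=cv2.morphologyEx(m,cv2.MORPH_CLOSE,np.ones((13,13)))
    k=max(cv2.findContours(m,0,2)[0],key=cv2.contourArea)
    P=np.array([onz(c,p[0],.052)[:2]*1000 for p in k],np.float32); return cv2.minAreaRect(P),k
def crop(p,o): return (np.array(p)+.5)/3.47+np.array(o)-.5
E
python3 - <<'E'
from meas import *
t=cam('top');s=cam('scene')
r,k=rack(t); print('rack top',r)
# scene: top corners picked in crop
S=lambda x,y:crop((x,y),(220,145)); T=lambda x,y:crop((x,y),(160,165))
for p,q in(((27,180),(612,333)),((180,131),(770,292)),((322,283),(692,33)),((150,348),(541,73))):
    a,b=onz(s,S(*p),.052),onz(t,T(*q),.052); print('corner',a.round(4),b.round(4),tri(s,S(*p),t,T(*q)))
for p,q in(((490,250),(37,222)),((771,151),(375,152))):pass
for p,q in(((490,250),(375,152)),((771,151),(37,215))):
    print('rest base front',onz(s,S(*p),.002).round(4),tri(s,S(*p),t,T(*q)))
E
python3 - <<'E'
from meas import *
s=dict(cam('scene'));g=cv2.cvtColor(s['image'],cv2.COLOR_BGR2GRAY)
for nm,(x0,y0,x1,y1) in dict(L=(353,158,392,185),S=(401,154,430,172)).items():
    print(nm);print('\n'.join(' '.join('%3d'%v for v in g[y,x0:x1]) for y in range(y0,y1,1)))
E
```

```text
rack top ((568.8618774414062, -171.8684539794922), (216.13534545898438, 127.6434326171875), 13.734151840209961)
corner [ 0.4802 -0.2569  0.052 ] [ 0.4492 -0.1338  0.052 ] (array([ 0.44676602, -0.19599454,  0.02282034]), np.float64(0.12046461655191557))
corner [ 0.4496 -0.1362  0.052 ] [ 0.4771 -0.2583  0.052 ] (array([ 0.48756204, -0.19693849,  0.09468232]), np.float64(0.10903076285960216))
corner [ 0.6578 -0.0858  0.052 ] [ 0.6877 -0.2091  0.052 ] (array([ 0.69161202, -0.15189289,  0.09891106]), np.float64(0.10678620038499244))
corner [ 0.6852 -0.2057  0.052 ] [ 0.6579 -0.0855  0.052 ] (array([ 0.65865893, -0.14395244,  0.02220996]), np.float64(0.11652211589942033))
rest base front [0.6021 0.0621 0.002 ] (array([0.60664251, 0.05649544, 0.00639688]), np.float64(0.006096302518787243))
rest base front [0.5511 0.3363 0.002 ] (array([0.56015688, 0.3295984 , 0.00943079]), np.float64(0.0016844284512509671))
L
 72  72  70  70  68  67  72  68  71  68  70  70  72  70  71  71  70  74  69  73  74  74  72  70  71  69  68  71  69  67  68  71  70  69  71  69  69  69  71
 70  71  71  67  67  69  73
[... 5418 characters left out ...]
 168
119 206 214 218 216 182 180 135 127 129  82  69  70  70  71  72  89 123 130 151 223 223 219 222 222 220 174 164 162
127 207 219 222 223 221 219 213 198 125  79  72  76  80  84  94 108 113 128 142 199 219 220 228 232 230 172 161 164
140 203 216 222 225 227 229 222 192 120  85  97 100 111 101 113 118 108 129 140 191 216 220 223 221 218 161 159 162
126 173 185 216 222 233 238 235 234 137 111 111 116 121 117 119 120 118 132 141 177 220 222 222 222 216 176 166 162
123 169 180 213 219 223 224 223 225 142 118 117 118 120 129 127 128 122 137 136 157 219 222 221 220 221 200 169 161
142 174 184 213 223 223 226 225 220 145 121 120 128 132 149 160 157 131 129 149 159 219 223 222 221 220 221 172 163
```

Run:
```python
from meas import *
t=cam('top');g=cv2.cvtColor(t['image'],cv2.COLOR_BGR2GRAY);h=cv2.cvtColor(t['image'],cv2.COLOR_BGR2HSV)
for nm,(x0,y0,x1,y1) in dict(L=(221,217,264,248),S=(170,228,210,255)).items():
    print(nm);print('\n'.join('%3d: '%y+' '.join('%3d'%v for v in g[y,x0:x1]) for y in range(y0,y1,1)))
s=cam('scene');gs=cv2.cvtColor(s['image'],cv2.COLOR_BGR2GRAY)
yaw=np.radians(10.1); 
for nm,(x0,y0,x1,y1),H,px in(('L',(353,158,392,185),.104,(243,240)),('S',(401,154,430,172),.084,(189.5,247))):
    m=np.zeros_like(gs); m[y0:y1,x0:x1]=(gs[y0:y1,x0:x1]<57)*255
    n,l,st,ce=cv2.connectedComponentsWithStats(m); i=1+np.argmax(st[1:,4]); print(nm,st[i],ce[i])
    top=onz(t,px,.017+H*np.cos(np.pi/6)); print('top guess',top.round(4))
    Rg=R.from_euler('ZY',[yaw,-np.pi/6]).as_matrix(); org=top-Rg[:,2]*H; pl=org+Rg[:,0]*.008
    ys,xs=np.where(l==i); Q=[]
    for p in zip(xs,ys):
        o,d=ray(s,p); P=o+d*(Rg[:,0]@(pl-o))/(Rg[:,0]@d); Q.append(Rg.T@(P-org))
    Q=np.array(Q)*1000; print('gauge-frame grip y range',Q[:,1].min(),Q[:,1].max(),'z',Q[:,2].min(),Q[:,2].max(),'mean',Q.mean(0))
    a=[Q[ys==ys.max()-j] for j in(0,1,2,3)]
    # apex and symmetry
    zz=np.arange(Q[:,2].min()+2,Q[:,2].max()-2,3)
    for z in zz:
        w=Q[abs(Q[:,2]-z)<1.5]; print(round(z),w[:,1].min().round(1),w[:,1].max().round(1),end=' | ')
    print()
```

```text
L
217: 111 132 159 173 171 168 181 205 221 220 213 211 213 220 221 218 217 218 218 218 218 218 216 213 212 212 209 203 196 192 189 186 181 173 166 163 168 177 176 165 155 163 187
218: 169 181 201 212 210 206 210 216 222 221 219 218 217 217 217 217 217 215 213 212 213 209 202 194 190 188 188 185 176 166 164 175 186 185 176 161 161 176 187 182 173 173 186
219: 206 208 215 217 218 217 217 216 216 217 217 216 214 212 212 210 207 200 193 191 191 188 182 168 160 164 179 194 191 169 161 179 198 202 193 175 165 173 185 187 190 190 193
220: 216 215 215 216 216 216 214 213 209 209 208 207 200 192 190 187 185 179 167 163 166 175 180 170 155 160 183 206 208 189 178 185 194 197 192 183 177 177 179 181 190 197 197
221: 216 214 213 211 208 208 203 196 189 186 187 188 181 167 162 163 172 179 168 157 157 168 184 184 176 176 189 202 206 200 195 191 187 184 182 179 178 177 172 169 184 195 196
222: 207 202 193 188 186 185 185 175 164 160 168 182 184 169 157 156 172 189 187 176 171 174 183 191 192 193 197 200 202 203 203 192 181 178 177 176 176 175 169 162 174 186 184
223: 186 183 173 164 160 167 177 178
[... 8747 characters left out ...]
58 157 157 158 158 157 157 157 156 156 156 156 157 159 160 162 164 167 172 176 183 186 188 188 191
L [360 163  21  11  88] [369.67045455 166.35227273]
top guess [0.5059 0.1068 0.1071]
gauge-frame grip y range -25.6409418988093 38.20572674747702 z 75.93601792093955 96.90783310813784 mean [ 8.          6.10311614 87.16594296]
78 -23.4 36.9 | 81 -22.7 37.6 | 84 -25.6 38.2 | 87 -21.4 32.7 | 90 -17.8 30.3 | 93 -10.7 24.2 | 
S [408 158  14   7  34] [413.82352941 160.11764706]
top guess [0.4936 0.249  0.0897]
gauge-frame grip y range -15.722217626218164 30.662060923650337 z 64.20095730821068 77.11451791840283 mean [ 8.          6.32451174 71.54878684]
66 -15.7 30.7 | 69 -15.1 27.9 | 72 -14.4 21.1 |
```

The grip symmetry puts the gauge tops at L ≈ (0.505, 0.113, 0.107) and S ≈ (0.492, 0.255, 0.090). They are 142 mm apart, which is within the 122–150 mm given. The rest yaw is about 9.65°. The rack centre is (0.568, −0.1715) with yaw about 13.5°, and both views agree on it. Next I'll compute the approach.

```bash
cat >> meas.py <<'E'
YR=np.radians(9.65); YK=np.radians(13.5)
TOP=dict(L=np.array([.505,.1131,.107]),S=np.array([.492,.2553,.0897]))
SLOT=dict(L=np.array([.4922,-.1897,.012]),S=np.array([.5933,-.1654,.012]))
def Rtool(yaw,tilt):
    G=R.from_euler('ZY',[yaw,-tilt]).as_matrix(); return np.c_[G[:,1],G[:,0],-G[:,2]],G
def delta(Rt,p):
    o=manip.get_obs(); w=(R.from_matrix(Rt)*R.from_quat(o['ee_rot']).inv()).as_rotvec()
    print('shift mm',((np.array(p)-o['position'])*1000).round(1),'rot',w.round(4),'t',o['clock'])
E
python3 - <<'E'
from meas import *
Rt,G=Rtool(YR,np.pi/6)
delta(Rt,TOP['L']-.031*G[:,2]+.09*G[:,2]); print(G[:,2])
E
```

```text
shift mm [ 205.3 -455.2  -73.1] rot [ 0.3272 -0.4344 -0.9319] t 0.35
[-0.49292506 -0.08381456  0.8660254 ]
```

Request:
step_arm:
  moves:
    - [0.4, 190, -420, -30, 0.327, -0.434, -0.932]
    - [0.4, 190, -420, -30, 0.327, -0.434, -0.932]
    - [0.4, 190, -420, -30, 0.327, -0.434, -0.932]
    - [0.4, 190, -420, -30, 0.327, -0.434, -0.932]
    - [0.4, 190, -420, -30, 0.327, -0.434, -0.932]
    - [0.4, 190, -420, -30, 0.327, -0.434, -0.932]
    - [0.4, 190, -420, -30, 0.327, -0.434, -0.932]
    - [0.4, 190, -420, -30, 0.327, -0.434, -0.932]
    - [0.4, 190, -420, -30, 0.327, -0.434, -0.932]
    - [0.4, 190, -420, -30, 0.327, -0.434, -0.932]
  grip_force: 60

```text
clock: 1.35
position: [0.4615, 0.1387, 0.201]
ee_rot: [0.625, 0.736, 0.197, 0.167]
ft_force: [-0.2, 1.1, -0.6]
grip_width: 0.6
grasp_force: 0.0
```

Run:
```python
from meas import *
Rt,G=Rtool(YR,np.pi/6)
delta(Rt,TOP['L']-.031*G[:,2]+.09*G[:,2])
```

```text
shift mm [ 14.4 -30.5 -42.9] rot [-0.001  -0.0006  0.0055] t 1.35
```

Request:
step_arm:
  moves:
    - [0.4, 14, -30, -43, 0, 0, 0.005]
    - [0.4, 14, -30, -43, 0, 0, 0.005]
    - [0.4, 25, -28, -62, 0, 0, 0.005]
    - [0.4, 37, -26.5, -82, 0, 0, 0.005]
    - [0.4, 37, -26.5, -82, 0, 0, 0.005]

```text
clock: 1.85
position: [0.4972, 0.1167, 0.1175]
ee_rot: [0.621, 0.74, 0.196, 0.166]
ft_force: [-0.7, -0.6, 0.8]
grip_width: 0.601
grasp_force: 0.0
```

Run:
```python
from meas import *
Rt,G=Rtool(YR,np.pi/6)
delta(Rt,TOP['L']-.031*G[:,2])
s=cam('scene');t=cam('top')
a=s['image'][110:220,320:450];b=t['image'][190:280,190:310]
f=lambda i:cv2.resize(i,(400,int(400*i.shape[0]/i.shape[1])),interpolation=cv2.INTER_CUBIC)
a,b=f(a),f(b);h=min(len(a),len(b));cv2.imwrite('pics/g1.png',np.hstack([a[:h],b[:h]]))
```

```text
shift mm [ 23.1  -1.  -37.4] rot [ 0.0022 -0.0027 -0.0049] t 1.85
```

View pics/g1.png

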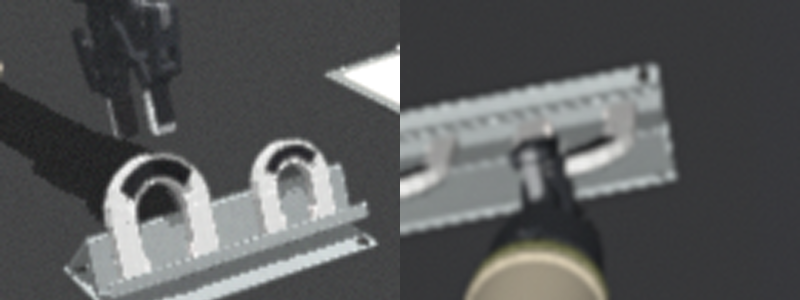

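Run:
```python
from meas import *
s=cam('scene');t=cam('top');o=manip.get_obs();p=np.array(o['position']);M=R.from_quat(o['ee_rot']).as_matrix()
for n,c in(('s',s),('t',t)):
    print(n,proj(c,p),[proj(c,p+k*M[:,1]-.008*M[:,2]).round(1) for k in(-.026,.026)],'Ltop',proj(c,TOP['L']),'Stop',proj(c,TOP['S']),'rack',proj(c,[.568,-.1715,.052]))
    g=cv2.cvtColor(c['image'],cv2.COLOR_BGR2GRAY)
    b=(232,205,250,246) if n=='t' else (350,135,382,175)
    print('\n'.join('%3d: '%y+' '.join('%3d'%v for v in g[y,b[0]:b[2]]) for y in range(b[1],b[3],1)))
print(TOP['L'],o['joint_pos'])
```

```text
s [367.62921276 154.32400551] [array([361.9, 152.1]), array([372.3, 150.6])] Ltop [366.87849254 160.3069699 ] Stop [411.08164636 155.85041087] rack [267.5165717  210.34719355]
135:  42  45  44  42  44  48  45  41  42  44  44  50  60  71  65  52  50  53  56  45  43  42  41  40  44  49  62  71  72  68  68  70
136:  42  45  46  42  45  43  43  45  44  46  43  47  64  68  71  55  47  45  47  45  42  41  37  43  46  58  69  70  66  68  71  69
137:  40  41  45  37  41  47  50  44  49  51  48  50  62  68  68  70  53  54  53  40  43  47  43  45  46  66  70  68  71  69  66  70
138:  46  46  41  44  45  48  44  47  45  43  46  48  63  71  71  68  67  94  89  52  45  44  43  46  51  67  69  68  71  72  69  69
139:  55  55  51  41  44  50  45  47  49  48  48  53  58  69  69  68  90 166 146  72  47  43  47  47  51  67  67  68  66  70  73  67
140:  69  67  65  55  45  49  46  48  44  47  56  43  45  65  70  71  99 159 150  81  48  46  38  46  47  60  69  68  71  70  68  72
141:  70  67  66  69  60  76  50  46  45  44  46  47  45  56  66  69  80 149 160 105  58  46  49  44  46  55  66  72  68  71  
[... 7138 characters left out ...]
 48  64 125 186 214 226 230 233 234 231 227 224 224
239:  76  78  84  71  54  48  67 139 206 231 232 234 235 233 230 220 205 194
240:  80  75  75  68  56  47  69 142 208 231 229 227 227 219 205 188 170 156
241:  83  78  77  73  62  51  64 131 192 208 201 194 185 172 160 149 139 133
242:  87  77  76  70  59  51  57 103 151 162 153 145 138 133 131 130 130 130
243:  90  64  60  58  54  51  52  70  99 117 124 126 127 126 128 130 130 130
244:  98  58  48  51  52  52  50  51  69  98 121 130 130 130 131 130 131 133
245: 108  63  45  46  49  51  51  48  55  85 116 132 136 137 138 140 143 150
[0.505  0.1131 0.107 ] [-0.84083658 -0.1839559   0.42202363  2.34950466  0.42066664  0.47987862
 -0.5593934 ]
```

Run:
```python
from meas import *
s=cam('scene');t=cam('top')
Rt,G=Rtool(YR,np.pi/6)
for k,H,w in(('L',.104,.05),('S',.084,.04)):
    o=TOP[k]-H*G[:,2]
    for z in(.015,.03,H-w):
        print(k,z,[(n,[proj(c,o+G@[.006,y,z]).round(1) for y in(w,-w)]) for n,c in(('s',s),('t',t))])
    print('origin',o)
i=cv2.imread('pics/scene0.png');g=cv2.cvtColor(i,cv2.COLOR_BGR2GRAY)
for y in(180,184,188,192): print(y,g[y,346:396])
g2=cv2.cvtColor(cv2.imread('pics/top0.png'),cv2.COLOR_BGR2GRAY)
```

```text
L 0.015 [('s', [array([390.2, 188. ]), array([359.2, 197.7])]), ('t', [array([224.7, 229.1]), array([260.1, 222.1])])]
L 0.03 [('s', [array([389.1, 182.6]), array([358. , 192.2])]), ('t', [array([224. , 231.2]), array([260. , 224.1])])]
L 0.05399999999999999 [('s', [array([387.3, 174. ]), array([356. , 183.3])]), ('t', [array([223. , 234.6]), array([259.8, 227.3])])]
origin [0.55626421 0.12181671 0.01693336]
S 0.015 [('s', [array([428.1, 176.3]), array([405.8, 183.3])]), ('t', [array([177.2, 238.1]), array([205.9, 232.4])])]
S 0.03 [('s', [array([427.1, 171.1]), array([404.7, 178.1])]), ('t', [array([175.9, 240.3]), array([205. , 234.5])])]
S 0.044000000000000004 [('s', [array([426.2, 166.4]), array([403.8, 173.1])]), ('t', [array([174.7, 242.4]), array([204.2, 236.6])])]
origin [0.53340571 0.26234042 0.01695387]
180 [ 69  70  70  70  69  68  71  88 168 179 208 220 222 222 223 224 223 219
 134  79  71  68  73  84  96 109 128 131 182 194 188 174 156 145 159 184
 218 222 221 221 223 222 219 170 168 166 167 169 168 168]
184 [ 68  68  70  71  71  69  72  76  99 134 154 221 221 223 222 222 223 222
 223 146 164 168 162 165 167 168 168 167 168 168 168 165 164 164 157 163
 199 220 222 220 221 222 220 219 176 168 167 164 166 164]
188 [ 70 104 161 194 187 150 163 165 162 160 155 158 218 221 219 222 223 223
 221 226 179 167 166 167 167 165 166 166 166 169 165 166 168 169 170 160
 188 222 222 221 220 222 221 222 228 179 171 170 170 170]
192 [101  97 106 156 162 162 163 162 163 162 154 158 174 219 221 221 222 222
 222 221 217 176 162 163 167 165 166 165 167 167 167 165 167 166 169 186
 199 239 227 215 215 206 172 169 168 168 164 165 160 163]
```

The projected gauge outline matches the image edges in both views to about 0.5 px, and the fingertips straddle the bow. I'll go down and grasp.

Request:
step_arm:
  moves:
    - [0.4, 8, 0, -13, 0.002, -0.003, -0.005]
    - [0.4, 16, 0, -25, 0.002, -0.003, -0.005]
    - [0.4, 23, -1, -37, 0.002, -0.003, -0.005]
    - [0.4, 23, -1, -37, 0.002, -0.003, -0.005]
    - [1, 23, -1, -37, 0.002, -0.003, -0.005]
    - [1, 23, -1, -37, 0.002, -0.003, -0.005]
    - [1, 23, -1, -37, 0.002, -0.003, -0.005]
    - [1, 23, -1, -37, 0.002, -0.003, -0.005]
    - [1, 23, -1, -37, 0.002, -0.003, -0.005]
  grip_force: 60

```text
clock: 3.05
position: [0.5208, 0.1163, 0.0834]
ee_rot: [0.623, 0.737, 0.2, 0.167]
ft_force: [-7.0, -1.4, 10.0]
grip_width: 0.173
grasp_force: 58.3
```

Run:
```python
from meas import *
Rt,G=Rtool(YR,np.pi/6)
delta(Rt,TOP['L']-.031*G[:,2])
```

```text
shift mm [-0.5 -0.6 -3.3] rot [-0.0032  0.0039 -0.0001] t 3.05
```

Request:
step_arm:
  moves:
    - [1, -10, -2, 17, 0, 0, 0]
    - [1, -20, -3, 35, 0, 0, 0]
    - [1, -30, -5, 52, 0, 0, 0]
    - [1, -40, -7, 80, 0, 0, 0]
    - [1, -40, -7, 110, 0, 0, 0]
    - [1, -40, -7, 120, 0, 0, 0]

```text
clock: 3.65
position: [0.481, 0.1092, 0.2052]
ee_rot: [0.623, 0.737, 0.201, 0.168]
ft_force: [0.2, 0.9, -4.5]
grip_width: 0.177
grasp_force: 61.0
```

Run:
```python
from meas import *
Rt,G=Rtool(YK,0)
delta(Rt,SLOT['L']+[0,0,.0756+.12])
o=manip.get_obs();print(o['position'],o['grip_width'],o['grasp_force'],o['ft_force'])
```

```text
shift mm [  11.2 -298.9    2.4] rot [-0.1098  0.5188  0.0666] t 3.65
[0.4809935  0.10915283 0.20523501] 0.1770205786499053 61.02497256710194 [ 0.24968855  0.88235194 -4.53197799]
```

Lifted: −4.5 N matches 0.45 kg. Next I'll carry it over the slot and turn it upright.

Request:
step_arm:
  moves:
    - [1, 2, -30, 3, -0.014, 0.065, 0.008]
    - [1, 4, -70, 3, -0.028, 0.13, 0.017]
    - [1, 5, -110, 3, -0.042, 0.195, 0.025]
    - [1, 6, -150, 3, -0.055, 0.26, 0.033]
    - [1, 7, -190, 3, -0.069, 0.325, 0.042]
    - [1, 8, -225, 3, -0.082, 0.39, 0.05]
    - [1, 9, -255, 3, -0.096, 0.455, 0.058]
    - [1, 10, -280, 3, -0.11, 0.519, 0.067]
    - [1, 11, -299, 3, -0.11, 0.519, 0.067]
    - [1, 11, -299, 3, -0.11, 0.519, 0.067]

```text
clock: 4.65
position: [0.4908, -0.1942, 0.2042]
ee_rot: [0.62, 0.784, -0.005, 0.0]
ft_force: [0.3, -0.2, -4.8]
grip_width: 0.174
grasp_force: 60.9
```

Run:
```python
from meas import *
Rt,G=Rtool(YK,0)
delta(Rt,SLOT['L']+[0,0,.0756+.055])
```

```text
shift mm [  1.4   4.5 -61.6] rot [ 0.0085 -0.0064  0.0035] t 4.65
```

Request:
step_arm:
  moves:
    - [1, 1.4, 4.5, -30, 0.008, -0.006, 0.004]
    - [1, 1.4, 4.5, -50, 0.008, -0.006, 0.004]
    - [1, 1.4, 4.5, -62, 0.008, -0.006, 0.004]
    - [1, 1.4, 4.5, -62, 0.008, -0.006, 0.004]
    - [1, 1.4, 4.5, -62, 0.008, -0.006, 0.004]

```text
clock: 5.15
position: [0.4932, -0.1857, 0.1439]
ee_rot: [0.617, 0.787, 0.003, -0.0]
ft_force: [-0.0, 0.2, -4.0]
grip_width: 0.173
grasp_force: 60.9
```

Run:
```python
from meas import *
Rt,G=Rtool(YK,0)
delta(Rt,SLOT['L']+[0,0,.0756+.055])
s=cam('scene');t=cam('top')
cv2.imwrite('pics/s_r1.png',s['image'])
cv2.imwrite('pics/t_r1.png',t['image'])
a=s['image'][140:250,215:335];b=t['image'][165:275,300:400]
f=lambda i:cv2.resize(i,None,fx=5,fy=5,interpolation=cv2.INTER_CUBIC)
a=cv2.resize(a,(480,440),interpolation=cv2.INTER_CUBIC);b=cv2.resize(b,(320,440),interpolation=cv2.INTER_CUBIC);cv2.imwrite('pics/r1.png',np.hstack([a,b]))
```

```text
shift mm [-1.  -4.  -1.3] rot [-0.005   0.0033 -0.0054] t 5.15
```

View pics/r1.png

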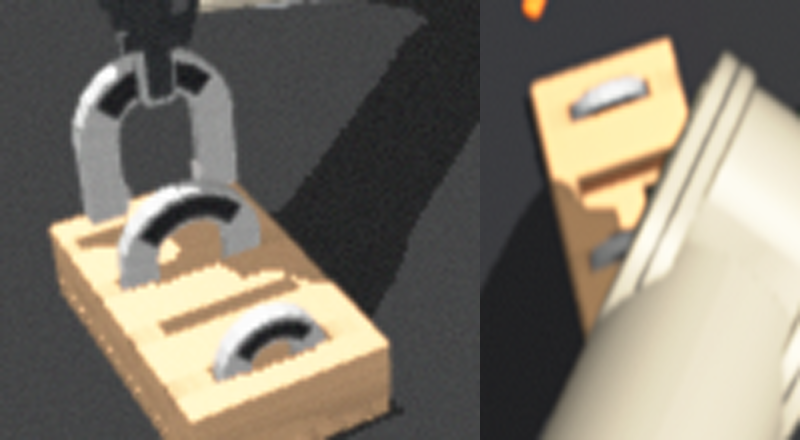

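Run:
```python
from meas import *
for n in('top','scene'):
    c=cam(n);i=cv2.imread(f'pics/{n}0.png');F=6
    v=cv2.resize(i[:,:,2],None,fx=F,fy=F,interpolation=cv2.INTER_CUBIC)
    for k in'LS':
        sl=SLOT[k].copy();sl[2]=.052;u=np.array([np.cos(YK),np.sin(YK),0]);w=np.array([-u[1],u[0],0])
        L=.054 if k=='L' else .044
        quad=[proj(c,sl+a*.016*u+b*(L+.006)*w) for a,b in((1,1),(1,-1),(-1,-1),(-1,1))]
        M=np.zeros_like(v);cv2.fillPoly(M,[((np.array(quad)+.5)*F-.5).astype(np.int32)],255)
        lo,hi=np.percentile(v[M>0],[3,97]);m=((v<(lo+hi)/2)&(M>0)).astype(np.uint8)*255
        kk=max(cv2.findContours(m,0,2)[0],key=cv2.contourArea)
        P=np.array([onz(c,(p[0]+.5)/F-.5,.052)[:2]*1000 for p in kk],np.float32);r=cv2.minAreaRect(P)
        e=np.array(r[0])/1000-sl[:2];print(n,k,lo,hi,r,'off x,y mm',(1000*e@u[:2]).round(1),(1000*e@w[:2]).round(1))
```

```text
top L 137.0 255.0 ((492.9798889160156, -190.8849334716797), (10.608806610107422, 103.54344177246094), 14.04403018951416) off x,y mm 0.5 -1.3
top S 133.0 255.0 ((594.1550903320312, -165.64108276367188), (10.319321632385254, 83.59474182128906), 13.247359275817871) off x,y mm 0.8 -0.4
scene L 27.0 255.0 ((488.4393005371094, -174.03395080566406), (31.929880142211914, 74.17892456054688), 13.756736755371094) off x,y mm 0.0 16.1
scene S 164.0 255.0 ((591.9649658203125, -165.67938232421875), (12.893080711364746, 86.1249008178711), 13.681288719177246) off x,y mm -1.4 0.0
```

Request:
step_arm:
  moves:
    - [1, -1, -4, -2, -0.005, 0.003, -0.005]
    - [1, -1, -4, -5, -0.005, 0.003, -0.005]
    - [1, -1, -4, -8, -0.005, 0.003, -0.005]
    - [1, -1, -4, -11, -0.005, 0.003, -0.005]
    - [1, -1, -4, -11, -0.005, 0.003, -0.005]
    - [1, -1, -4, -11, -0.005, 0.003, -0.005]

```text
clock: 5.95
position: [0.492, -0.1896, 0.1323]
ee_rot: [0.619, 0.785, 0.0, -0.0]
ft_force: [0.1, 0.9, -4.7]
grip_width: 0.168
grasp_force: 60.9
```

Run:
```python
from meas import *
Rt,G=Rtool(YK,0)
delta(Rt,SLOT['L']+[0,0,.0756])
s=cam('scene')
cv2.imwrite('pics/s_r2.png',s['image'])
o=manip.get_obs();p=np.array(o['position'])
g=cv2.cvtColor(s['image'],cv2.COLOR_BGR2GRAY)
for y in(.05,-.05):
    f=p+G@[0.006,y,-.0756]; q=proj(s,f); b=proj(s,p+G@[-.006,y,-.0756]); print('foot front/back edge',f.round(4),q.round(1),b.round(1))
    x,yy=q.round().astype(int); print('\n'.join('%3d: '%r+' '.join('%3d'%v for v in g[r,x-12:x+13]) for r in range(yy-7,yy+6)),x-12)
```

```text
shift mm [  0.2  -0.1 -44.7] rot [-0.0003 -0.0003 -0.0005] t 5.95
foot front/back edge [ 0.4862 -0.1396  0.0568] [273.1 188.4] [271.1 186.2]
181:  76 117 132 146 151 148 149 152 152 148 149 106  74  70  65  69  71  68  68  69  72  68  66  66  66
182:  78 119 134 147 151 152 151 152 151 147 145 109  77  70  71  69  68  70  69  73  73  70  68  70  71
183:  87 134 137 149 148 150 150 151 152 149 149 116  76  68  70  71  71  71  68  73  68  70  67  70  69
184: 121 160 149 153 147 146 146 149 148 146 147 140  92  71  68  70  67  71  65  70  68  72  71  70  68
185: 140 149 141 141 137 137 137 135 139 145 147 145 121  88  73  69  70  67  70  68  68  73  73  70  67
186: 179 149 141 142 138 137 137 133 136 132 135 141 137 120  86  72  70  69  71  70  69  70  65  68  69
187: 240 165 147 146 142 142 139 142 141 137 137 138 129 129 113  88  74  68  69  70  68  70  71  69  68
188: 207 154 143 135 134 116 112 118 135 136 135 142 139 132 130 117  85  69  67  69  68  71  70  68  65
189: 112  95  79  59  59  50  49  53  60  70  79 116 136 141 138 134 109  82  70  67  67  68  70  69  65
190:  60  42  
[... 1153 characters left out ...]
34 214 183 158 147 145 145 138 139 142 142 153 205 226 221 179 133
200:  69  69  85 137 174 236 242 240 228 178 149 144 137 141 142 144 139 142 150 188 224 226 202 160 144
201:  70  68  76 120 149 206 231 238 235 211 164 161 162 179 182 185 187 185 192 231 230 227 180 151 148
202:  67  73  76 108 144 159 200 233 238 233 218 219 224 240 241 242 243 242 241 229 226 223 167 155 150
203:  68  68  78 101 141 145 157 212 238 241 243 243 244 244 245 245 245 244 244 220 206 203 160 153 154
204:  68  69  72  90 136 145 146 169 238 244 245 245 244 244 245 245 245 245 244 219 189 165 152 146 147
205:  67  71  72  83 128 140 144 152 212 239 244 245 245 245 244 245 244 245 243 219 188 157 151 151 149 225
```

Request:
step_arm:
  moves:
    - [1, 0.2, 0, -3, 0, 0, 0]
    - [1, 0.2, 0, -6, 0, 0, 0]
    - [1, 0.2, 0, -8, 0, 0, 0]
    - [1, 0.2, 0, -10, 0, 0, 0]
    - [1, 0.2, 0, -10, 0, 0, 0]

```text
clock: 6.5
position: [0.492, -0.1895, 0.122]
ee_rot: [0.619, 0.785, 0.0, -0.0]
ft_force: [0.1, -0.5, -4.5]
grip_width: 0.173
grasp_force: 60.9
```

The feet are now about 5 mm inside the pocket with no contact. I'll carry on down.

Request:
step_arm:
  moves:
    - [1, 0, 0, -4, 0, 0, 0]
    - [1, 0, 0, -8, 0, 0, 0]
    - [1, 0, 0, -12, 0, 0, 0]
    - [1, 0, 0, -16, 0, 0, 0]
    - [1, 0, 0, -20, 0, 0, 0]
    - [1, 0, 0, -24, 0, 0, 0]
    - [1, 0, 0, -28, 0, 0, 0]
    - [1, 0, 0, -30, 0, 0, 0]
    - [1, 0, 0, -30, 0, 0, 0]

```text
clock: 7.4
position: [0.4921, -0.1896, 0.0921]
ee_rot: [0.619, 0.785, -0.0, -0.0]
ft_force: [0.6, 0.6, -5.3]
grip_width: 0.171
grasp_force: 60.9
```

Request:
step_arm:
  moves:
    - [1, 0, 0, -1, 0, 0, 0]
    - [1, 0, 0, -2, 0, 0, 0]
    - [1, 0, 0, -3, 0, 0, 0]
    - [1, 0, 0, -4, 0, 0, 0]
    - [1, 0, 0, -5, 0, 0, 0]
    - [1, 0, 0, -5, 0, 0, 0]

```text
clock: 8.0
position: [0.4929, -0.1897, 0.0887]
ee_rot: [0.619, 0.786, 0.001, 0.0]
ft_force: [-5.4, 4.3, 15.8]
grip_width: 0.175
grasp_force: 63.8
```

Floor contact with 16 N at the expected height. I'll ease off and open partway.

Request:
step_arm:
  moves:
    - [1, 0, 0, 1.2, 0, 0, 0]
    - [1, 0, 0, 1.2, 0, 0, 0]
    - [0.72, 0, 0, 1.2, 0, 0, 0]
    - [0.65, 0, 0, 1.2, 0, 0, 0]
    - [0.65, 0, 0, 1.2, 0, 0, 0]
    - [0.65, 0, 0, 1.2, 0, 0, 0]

```text
clock: 8.6
position: [0.4923, -0.1896, 0.0886]
ee_rot: [0.619, 0.785, 0.0, -0.0]
ft_force: [-0.1, -0.1, 0.0]
grip_width: 0.351
grasp_force: 0.0
```

Request:
step_arm:
  moves:
    - [0.65, 0, 0, 20, 0, 0, 0]
    - [0.65, 0, 0, 60, 0, 0, 0]
    - [0.6, 0, 0, 100, 0, 0, 0]
    - [0.6, 0, 0, 120, 0, 0, 0]
    - [0.5, 0, 0, 120, 0, 0, 0]

```text
clock: 9.1
position: [0.4936, -0.1902, 0.2111]
ee_rot: [0.619, 0.786, 0.001, 0.002]
ft_force: [0.6, -0.3, -1.0]
grip_width: 0.498
grasp_force: 0.0
```

Run:
```python
from meas import *
Rt,G=Rtool(YR,np.pi/6)
delta(Rt,TOP['S']+.05*G[:,2]); delta(Rt,TOP['S']-.029*G[:,2])
```

```text
shift mm [-26.2 441.3 -78.1] rot [ 0.105  -0.5087 -0.0661] t 9.1
shift mm [  12.7  447.9 -146.5] rot [ 0.105  -0.5087 -0.0661] t 9.1
```

Request:
step_arm:
  moves:
    - [0.5, 0, 40, 5, 0, 0, 0]
    - [0.5, -3, 88, 5, 0.02, -0.1, -0.013]
    - [0.5, -6, 136, 5, 0.04, -0.2, -0.026]
    - [0.5, -9, 184, 5, 0.06, -0.3, -0.04]
    - [0.4, -12, 232, 5, 0.083, -0.4, -0.053]
    - [0.4, -15, 280, 5, 0.105, -0.509, -0.066]
    - [0.4, -18, 328, 0, 0.105, -0.509, -0.066]
    - [0.4, -22, 376, -20, 0.105, -0.509, -0.066]
    - [0.4, -26, 420, -50, 0.105, -0.509, -0.066]
    - [0.4, -26, 441, -70, 0.105, -0.509, -0.066]

```text
clock: 10.1
position: [0.4681, 0.2059, 0.1615]
ee_rot: [0.623, 0.739, 0.197, 0.165]
ft_force: [1.8, -0.7, 0.3]
grip_width: 0.602
grasp_force: 0.0
```

Request:
step_arm:
  moves:
    - [0.4, 0, 0, 0, 0, 0, 0]
    - [0.4, 0, 0, 0, 0, 0, 0]

```text
clock: 10.3
position: [0.4679, 0.2036, 0.1604]
ee_rot: [0.623, 0.74, 0.195, 0.165]
ft_force: [-0.8, -1.1, -0.0]
grip_width: 0.602
grasp_force: 0.0
```

Run:
```python
from meas import *
Rt,G=Rtool(YR,np.pi/6)
delta(Rt,TOP['S']-.029*G[:,2])
s=cam('scene');o=manip.get_obs();p=np.array(o['position'])
cv2.imwrite('pics/g2.png',cv2.resize(s['image'][110:230,215:455],(800,400),interpolation=cv2.INTER_CUBIC));print(proj(s,p))
```

```text
shift mm [ 38.4  54.1 -95.8] rot [ 0.003  -0.0067 -0.0023] t 10.3
[393.50227014 131.3144217 ]
```

View pics/g2.png

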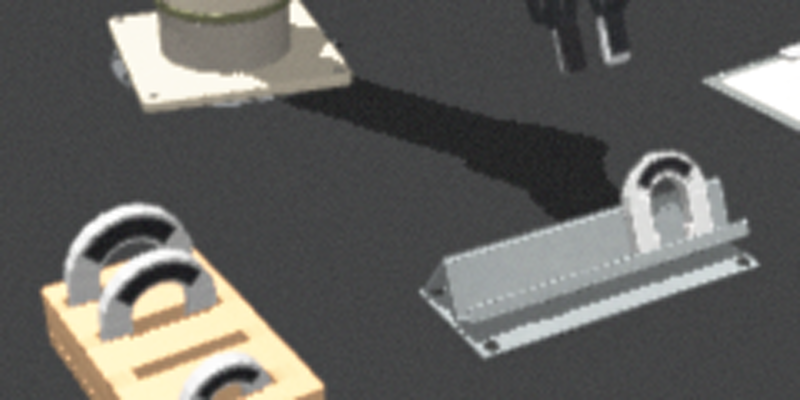

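The large gauge is seated at crop (130,255) and the small one still stands on the rest at (665,200). I'll descend onto the small gauge along its axis.

Request:
step_arm:
  moves:
    - [0.4, 9, 35, -20, 0.003, -0.007, -0.002]
    - [0.4, 9, 49, -44, 0.003, -0.007, -0.002]
    - [0.4, 9, 49, -44, 0.003, -0.007, -0.002]
    - [0.4, 16, 50, -57, 0.003, -0.007, -0.002]
    - [0.4, 24, 51.5, -70, 0.003, -0.007, -0.002]
    - [0.4, 31, 53, -83, 0.003, -0.007, -0.002]
    - [0.4, 35, 53.5, -90, 0.003, -0.007, -0.002]
    - [0.4, 35, 53.5, -90, 0.003, -0.007, -0.002]

```text
clock: 11.15
position: [0.5044, 0.2558, 0.0725]
ee_rot: [0.624, 0.736, 0.199, 0.168]
ft_force: [-0.0, 1.0, 0.1]
grip_width: 0.602
grasp_force: 0.0
```

Run:
```python
from meas import *
Rt,G=Rtool(YR,np.pi/6)
delta(Rt,TOP['S']-.029*G[:,2]);print(manip.get_obs()['ft_force'])
```

```text
shift mm [ 1.9  2.  -7.9] rot [-0.0025  0.0029  0.0035] t 11.15
[-0.03490598  1.04255039  0.13848499]
```

Request:
step_arm:
  moves:
    - [0.4, 2, 2, -7.5, -0.002, 0.003, 0.003]
    - [0.4, 2, 2, -7.5, -0.002, 0.003, 0.003]
    - [0.7, 2, 2, -7.5, -0.002, 0.003, 0.003]
    - [1, 2, 2, -7.5, -0.002, 0.003, 0.003]
    - [1, 2, 2, -7.5, -0.002, 0.003, 0.003]
    - [1, 2, 2, -7.5, -0.002, 0.003, 0.003]
    - [1, 2, 2, -7.5, -0.002, 0.003, 0.003]
    - [1, 2, 2, -7.5, -0.002, 0.003, 0.003]
  grip_force: 60

```text
clock: 11.95
position: [0.5063, 0.2595, 0.0656]
ee_rot: [0.623, 0.738, 0.199, 0.167]
ft_force: [-0.9, -0.7, 5.0]
grip_width: 0.172
grasp_force: 58.7
```

Run:
```python
from meas import *
Rt,G=Rtool(YR,np.pi/6)
delta(Rt,TOP['S']-.029*G[:,2]);o=manip.get_obs()
print('TCP in gauge frame',G.T@(o['position']-(TOP['S']-.084*G[:,2])))
```

```text
shift mm [-0.  -1.8 -1. ] rot [-0.0021  0.001  -0.0015] t 11.95
TCP in gauge frame [0.00077819 0.0017548  0.05567563]
```

Request:
step_arm:
  moves:
    - [1, -10, -2, 17, 0, 0, 0]
    - [1, -20, -3, 35, 0, 0, 0]
    - [1, -30, -5, 52, 0, 0, 0]
    - [1, -30, -7, 85, 0, 0, 0]
    - [1, -30, -7, 120, 0, 0, 0]
    - [1, -30, -7, 140, 0, 0, 0]
    - [1, -30, -7, 140, 0, 0, 0]

```text
clock: 12.65
position: [0.4765, 0.2529, 0.2073]
ee_rot: [0.623, 0.738, 0.2, 0.166]
ft_force: [0.5, 1.6, -3.6]
grip_width: 0.171
grasp_force: 60.8
```

Run:
```python
from meas import *
Rt,G=Rtool(YK,0)
delta(Rt,SLOT['S']+.0015*G[:,1]+[0,0,.0557+.13])
o=manip.get_obs();print(o['position'],o['grip_width'],o['grasp_force'],o['ft_force'])
```

```text
shift mm [ 116.5 -416.9   -9.6] rot [-0.1098  0.5152  0.0651] t 12.65
[0.4764534  0.25293183 0.20733849] 0.17141670755779626 60.762335882218395 [ 0.53042196  1.58628425 -3.64186715]
```

Request:
step_arm:
  moves:
    - [1, 12, -40, 0, -0.014, 0.065, 0.008]
    - [1, 24, -85, 0, -0.028, 0.13, 0.016]
    - [1, 36, -130, 0, -0.042, 0.195, 0.024]
    - [1, 48, -175, 0, -0.055, 0.26, 0.033]
    - [1, 60, -220, 0, -0.069, 0.325, 0.041]
    - [1, 73, -265, 0, -0.082, 0.39, 0.049]
    - [1, 86, -310, 0, -0.096, 0.455, 0.057]
    - [1, 98, -350, 0, -0.11, 0.515, 0.065]
    - [1, 108, -387, 0, -0.11, 0.515, 0.065]
    - [1, 116, -417, 0, -0.11, 0.515, 0.065]

```text
clock: 13.65
position: [0.5913, -0.1674, 0.202]
ee_rot: [0.619, 0.785, -0.004, -0.001]
ft_force: [0.5, 0.3, -3.3]
grip_width: 0.174
grasp_force: 60.7
```

Request:
step_arm:
  moves:
    - [1, 0, 0, 0, 0, 0, 0]
    - [1, 0, 0, 0, 0, 0, 0]

```text
clock: 13.85
position: [0.5908, -0.1657, 0.2026]
ee_rot: [0.62, 0.785, -0.003, -0.001]
ft_force: [-0.6, 1.1, -3.3]
grip_width: 0.172
grasp_force: 60.8
```

Run:
```python
from meas import *
Rt,G=Rtool(YK,0)
delta(Rt,SLOT['S']+.0015*G[:,1]+[0,0,.0557+.05])
```

```text
shift mm [  2.1   1.8 -84.9] rot [ 0.0043 -0.0056  0.0013] t 13.85
```

Request:
step_arm:
  moves:
    - [1, 2, 2, -30, 0.004, -0.005, 0.001]
    - [1, 2, 2, -55, 0.004, -0.005, 0.001]
    - [1, 2, 2, -72, 0.004, -0.005, 0.001]
    - [1, 2, 2, -80, 0.004, -0.005, 0.001]
    - [1, 2, 2, -80, 0.004, -0.005, 0.001]
    - [1, 2, 2, -80, 0.004, -0.005, 0.001]
    - [1, 2, 2, -80, 0.004, -0.005, 0.001]

```text
clock: 14.55
position: [0.5944, -0.1628, 0.1258]
ee_rot: [0.618, 0.786, 0.002, 0.002]
ft_force: [-0.1, 1.0, -3.0]
grip_width: 0.172
grasp_force: 60.7
```

Run:
```python
from meas import *
Rt,G=Rtool(YK,0)
delta(Rt,SLOT['S']+.0015*G[:,1]+[0,0,.0557+.04])
s=cam('scene');o=manip.get_obs();p=np.array(o['position'])
cv2.imwrite('pics/r3.png',cv2.resize(s['image'][150:250,215:335],(720,600),interpolation=cv2.INTER_CUBIC))
for y in(.04,-.04): print([((proj(s,p-.0015*G[:,1]+G@[a,y,-.0557])-[215,150]+.5)*6).round() for a in(.006,-.006)])
print('pocket',[((proj(s,[*(SLOT['S']+G@[a,b,0])[:2],.052])-[215,150]+.5)*6).round() for a,b in((.00775,.044),(.00775,-.044),(-.00775,-.044),(-.00775,.044))])
```

```text
shift mm [ -1.5  -1.2 -18.1] rot [-0.0007  0.0044 -0.0024] t 14.55
[array([445., 341.]), array([431., 325.])]
[array([258., 406.]), array([245., 389.])]
pocket [array([454., 374.]), array([251., 447.]), array([235., 425.]), array([436., 354.])]
```

View pics/r3.png

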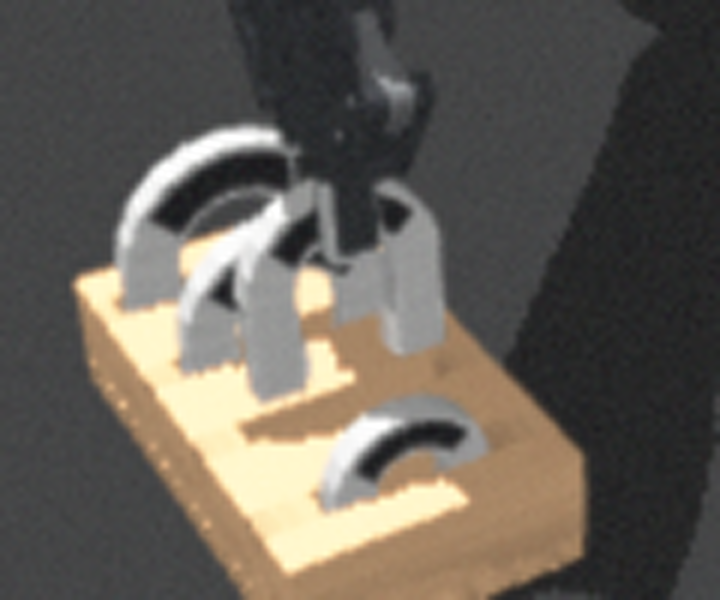

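The small gauge hangs over its pocket. Its foot corners, at (257,402) and (443,345), are within 1 px of the predicted positions. I'll lower it in.

Request:
step_arm:
  moves:
    - [1, -1.5, -1.2, -1, 0, 0.004, -0.002]
    - [1, -1.5, -1.2, -4, 0, 0.004, -0.002]
    - [1, -1.5, -1.2, -8, 0, 0.004, -0.002]
    - [1, -1.5, -1.2, -12, 0, 0.004, -0.002]
    - [1, -1.5, -1.2, -15, 0, 0.004, -0.002]
    - [1, -1.5, -1.2, -18, 0, 0.004, -0.002]
    - [1, -1.5, -1.2, -21, 0, 0.004, -0.002]
    - [1, -1.5, -1.2, -24, 0, 0.004, -0.002]
    - [1, -1.5, -1.2, -24, 0, 0.004, -0.002]

```text
clock: 15.5
position: [0.5921, -0.1639, 0.1003]
ee_rot: [0.619, 0.785, -0.0, -0.001]
ft_force: [0.4, 0.5, -3.6]
grip_width: 0.171
grasp_force: 60.7
```

Request:
step_arm:
  moves:
    - [1, 0.5, 0, -4, 0, 0, 0]
    - [1, 0.5, 0, -8, 0, 0, 0]
    - [1, 0.5, 0, -12, 0, 0, 0]
    - [1, 0.5, 0, -16, 0, 0, 0]
    - [1, 0.5, 0, -20, 0, 0, 0]
    - [1, 0.5, 0, -24, 0, 0, 0]
    - [1, 0.5, 0, -27, 0, 0, 0]
    - [1, 0.5, 0, -29, 0, 0, 0]
    - [1, 0.5, 0, -29, 0, 0, 0]

```text
clock: 16.4
position: [0.5927, -0.1639, 0.0715]
ee_rot: [0.619, 0.785, -0.0, -0.001]
ft_force: [0.6, -0.2, -3.5]
grip_width: 0.176
grasp_force: 60.7
```

Request:
step_arm:
  moves:
    - [1, 0, 0, -1, 0, 0, 0]
    - [1, 0, 0, -2, 0, 0, 0]
    - [1, 0, 0, -3, 0, 0, 0]
    - [1, 0, 0, -4, 0, 0, 0]
    - [1, 0, 0, -4, 0, 0, 0]

```text
clock: 16.9
position: [0.5933, -0.1641, 0.0686]
ee_rot: [0.619, 0.785, 0.0, -0.0]
ft_force: [-2.6, 0.9, 4.7]
grip_width: 0.174
grasp_force: 61.7
```

Request:
step_arm:
  moves:
    - [1, 0, 0, -1, 0, 0, 0]
    - [1, 0, 0, -1, 0, 0, 0]

```text
clock: 17.1
position: [0.5936, -0.1641, 0.0685]
ee_rot: [0.619, 0.785, 0.001, -0.0]
ft_force: [-4.6, 2.5, 13.3]
grip_width: 0.175
grasp_force: 62.9
```

Request:
step_arm:
  moves:
    - [1, 0, 0, 0.8, 0, 0, 0]
    - [1, 0, 0, 0.8, 0, 0, 0]
    - [0.75, 0, 0, 0.8, 0, 0, 0]
    - [0.65, 0, 0, 0.8, 0, 0, 0]
    - [0.65, 0, 0, 0.8, 0, 0, 0]
    - [0.65, 0, 0, 0.8, 0, 0, 0]
    - [0.65, 0, 0, 0.8, 0, 0, 0]

```text
clock: 17.8
position: [0.5929, -0.164, 0.0675]
ee_rot: [0.619, 0.785, -0.0, -0.001]
ft_force: [0.2, 0.5, -0.0]
grip_width: 0.35
grasp_force: 0.0
```

Seated and released. I'll retreat straight up, then clear of the view.

Request:
step_arm:
  moves:
    - [0.65, 0, 0, 20, 0, 0, 0]
    - [0.65, 0, 0, 60, 0, 0, 0]
    - [0.65, 0, 0, 105, 0, 0, 0]
    - [0.65, 0, 0, 150, 0, 0, 0]
    - [0.65, -20, 40, 170, 0, 0, 0]
    - [0.65, -40, 90, 170, 0, 0, 0]
    - [0.65, -60, 140, 170, 0, 0, 0]
    - [0.65, -80, 190, 170, 0, 0, 0]
    - [0.65, -90, 240, 170, 0, 0, 0]
    - [0.65, -90, 290, 170, 0, 0, 0]

```text
clock: 18.8
position: [0.5021, 0.1155, 0.2382]
ee_rot: [0.619, 0.785, 0.001, -0.001]
ft_force: [1.5, -0.1, 0.3]
grip_width: 0.348
grasp_force: 0.0
```

Request:
step_arm:
  moves:
    - [0.65, 0, 0, 0, 0, 0, 0]
    - [0.65, 0, 0, 0, 0, 0, 0]
    - [0.65, 0, 0, 0, 0, 0, 0]

```text
clock: 19.1
position: [0.5037, 0.1125, 0.2376]
ee_rot: [0.62, 0.785, -0.0, -0.001]
ft_force: [-0.9, -0.4, 0.2]
grip_width: 0.352
grasp_force: 0.0
```

Run:
```python
from meas import *
s=cam('scene');t=cam('top');print(manip.get_obs()['position'])
a=cv2.resize(s['image'][150:260,215:335],(480,440),interpolation=cv2.INTER_CUBIC);b=cv2.resize(t['image'][165:275,305:385],(320,440),interpolation=cv2.INTER_CUBIC);cv2.imwrite('pics/f.png',np.hstack([a,b]))
G=Rtool(YK,0)[1]
for k,H in(('L',.104),('S',.084)):
    for n,c,f in(('s',s,lambda q:(q-[215,150]+.5)*4),('t',t,lambda q:(q-[305,165]+.5)*4+[480,0])): print(k,n,'apex',f(proj(c,SLOT[k]+[0,0,H])).round(),'shoulders',[f(proj(c,SLOT[k]+G@[.006,y,.05])).round() for y in(H/2-.002,-H/2+.002)])
```

```text
[0.50371175 0.11228496 0.23764585]
L s apex [150.  95.] shoulders [array([234., 149.]), array([ 88., 195.])]
L t apex [697. 308.] shoulders [array([613., 327.]), array([756., 288.])]
S s apex [226. 206.] shoulders [array([295., 237.]), array([171., 281.])]
S t apex [649. 160.] shoulders [array([585., 176.]), array([697., 146.])]
```

View pics/f.png

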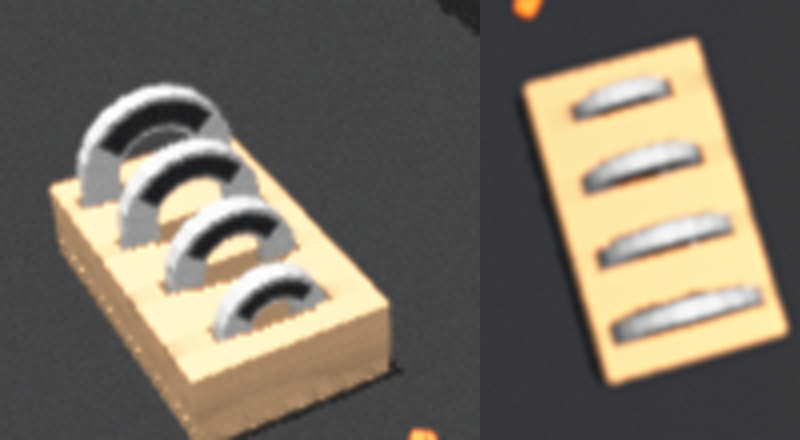

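All four gauges stand upright in descending order. The large one's shoulders are at about (82,200) and (232,145) in the scene half, and the small one's at about (168,285) and (297,245), all close to prediction. I'll hand in.

```bash
python3 -c "
from workcell import manip
print(manip.hand_in())"
```

```text
the job is handed in; nothing more can be done
None
```

I lowered both gauges into their pockets, upright and down on the floor, and handed the job in at about 19 s; the hand-in call gave no verdict, but the last pictures show both seated and the medium and tiny gauges still in place.

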